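# Find the stamped ware crate and push it to the dispatch line

## Task

One of the two ware crates standing at the stop bar is stamped underneath. Push the top of the left crate towards the robot so that it tips up on its round bar against the stop until it is nearly on end, about 80 degrees, look at its underside for a moment and lower it gently flat again; then do the same with the right crate. Finally push the stamped crate straight away from the robot along the bench until its lower far edge lies on the tape of the dispatch line; leave the other crate standing at the stop, lift nothing, tip nothing over and leave the bowl, jar and tape roll alone.

Things in the scene. Friction and masses are not known exactly. Their poses are not given: they have to be found in the camera images.
- crate_a: closed slatted wooden ware crate, one of two, alike from outside; 0.3 to 0.55 kg, most of it low. box 120 mm deep (own x), 150 mm long (y), 100 mm high. Origin: under the box centre, at bench level when standing; x points away from the stop, z up. Flat upright near and far faces at x = -60 and +60, from z = 8 to 100 mm; underside board at z = 8. Stands on a 40 mm round bar fixed along y in front of the near face (axis x = -80, z = 20) and a 16 mm far foot.
- crate_b: closed slatted wooden ware crate, the other of two, alike from outside; 0.3 to 0.55 kg, most of it low. box 120 mm deep (own x), 150 mm long (y), 100 mm high. Origin: under the box centre, at bench level when standing; x points away from the stop, z up. Flat upright near and far faces at x = -60 and +60, from z = 8 to 100 mm; underside board at z = 8. Stands on a 40 mm round bar fixed along y in front of the near face (axis x = -80, z = 20) and a 16 mm far foot.
- stamp (a point): centre of the stamp: a dark burnt-in ring, 67 mm across, with a six-pointed star in it, on the underside of one of the two crates, in the middle of it (the other underside is bare board). It cannot be seen while the crate stands; tipped about 80 degrees, the underside faces away from the robot.
- stop: wooden stop bar fixed to the bench, 24 mm (x) by 520 mm (y), 24 mm high, on the robot's side of both crates, which stand side by side a few mm beyond it, square to it, one left (+y) and one right (-y) of the robot's centre line. Origin: centre of its underside; x points across it, away from the robot, to the crates.
- line: the dispatch line: a strip of masking tape stuck flat on the bench beyond the crates, 50 mm wide (x), 660 mm long (y), no height. Origin: its centre; x points across it, away from the robot.
- crate_a_pivot (a point): middle of crate_a's round bar, on its axis (crate x = -80, z = 20 mm). Pushed high on the far face (4 to 7 N at 85 mm height, less as it rises) the bar bears on the stop and the crate turns about this axis, which stays 20 mm above the bench. Below about 85 degrees of tilt it falls back, following the fingers; past 90 it falls over towards the robot.
- crate_a_front (a point): middle of the lower far edge of crate_a (crate x = +60 mm), at bench level when it stands; the far foot is flush with the far face
- crate_b_pivot (a point): middle of crate_b's round bar, on its axis (crate x = -80, z = 20 mm). Pushed high on the far face (4 to 7 N at 85 mm height, less as it rises) the bar bears on the stop and the crate turns about this axis, which stays 20 mm above the bench. Below about 85 degrees of tilt it falls back, following the fingers; past 90 it falls over towards the robot.
- crate_b_front (a point): middle of the lower far edge of crate_b (crate x = +60 mm), at bench level when it stands; the far foot is flush with the far face
- bowl: bystander: orange plastic bowl, 160 mm across, 65 mm high, right of the crates; origin under its centre
- tape_roll: bystander: roll of tape lying flat, 90 mm across, 25 mm high, left of the crates; origin under its centre
- jar: bystander: glass jar with a lid, 66 mm across, 100 mm high, left of the crates; origin under its centre
Things that resemble listed ones, but are neither listed nor needed, are in the scene too. Leave any pink look-alike of the crate_a alone.

How it is judged:
By the outcome, as a careful person would: the job done as asked, in the order asked, and still so for the second after the job is handed in, with the robot touching nothing.
It also fails if it takes over 72 s, if anything falls off the work surface, if the arm or the gripper's body presses on something with over 40 N, if the wrist force passes 120 N, or if a joint passes its speed limit or range.

## Robot

A 6-joint arm with a two-finger parallel gripper is mounted at the origin on the work surface. World frame = base frame: x ahead of the robot, y to its left, z up, the work surface at z = 0. Lengths are in mm, angles in rad, forces in N, time in s.
With the tool pointing down it reaches from about 350 to 975 mm from the base axis. Payload 7.1 kg.
Tool frame: the origin (TCP) lies at the very end of the fingers, on their centre line; the grasp point (between the pads) lies 19 mm behind it (ctrl.tcp_to_grasp is the distance from the TCP to the grasp point, in mm); z points along the fingers, x is the direction in which the jaws open and shut, and the axes are right-handed (so a half turn about z gives the same grasp; the last joint's range is limited). The gripper opens to 88 mm and grips with 3 to 60 N. Pads are 20 mm wide; open, the fingers measure 115 mm over their backs; the gripper's body (75 mm by 178 mm) begins 61 mm behind the grasp point.
Start: joints at [-1.191, 0.423, 1.63, -0, 1.089, -0.019], TCP at [242.711, -575.931, 222.675] pointing down, gripper open.
Joint ranges: [-3, 3], [-0.9, 2.11], [0.09, 2.58], [-1.31, 4.45], [0.11, 2.69], [-2.54, 2.54]. Speed limits (rad/s): [2.39, 2.39, 3.01, 3.14, 3.14, 3.14].

## Interface

Orientations are given as a rotation vector (axis times angle).
In Python, from workcell import get_obs, viewer, ctrl, masks_of gives the robot as it stands. The module is installed in compiled form; this text tells all that it offers.
- The arm moves only by the shell command python3 -m inch 'ROWS'. ROWS is JSON, a list of rows, each an object of numbers: "tx", "ty", "tz": the shift along the tool's x, y, z in cm; "ax", "ay", "az": the turn, a rotation vector about the tool's x, y, z in degrees; "jaw": the opening, from 0 (shut) to 1 (fully open). In form: [{"tx": .., "ty": .., "tz": .., "ax": .., "ay": .., "az": .., "jaw": ..}, ...]. A call has 1 to 12 rows; each row shifts and turns the commanded pose from where the row before left it, along the tool's axes as they then stand; what a row does not reach is not made up. A row lasts 1/8 s, in which the tool goes at most 62.5 mm and 10.7 degrees, less where a joint would pass 70% of its speed; a pose out of reach is approached as far as the arm can. A call is refused whole if a number of a shift passes 6.25 or a number of a turn 10.7, either way. A call with a gripper value outside its range is refused whole. The fingers move at their own pace and stop on an object; the grip force is fixed at half the most. Time passes only in rows, so rows that do not move let the fingers close. It gives the time, the measured TCP pose, the force and the opening at its end, in the units of the state.
- get_obs(): the state, without advancing time (a new reading comes with each control period).
- viewer.get_image(name): name is "scene" or "top"; returns (picture, depth): 384x512x3 uint8, red, green, blue; 384x512 float32, mm along the optical axis (not along the pixel's ray), 0 where there is no reading.
- viewer.get_calibration(name): a dict with "fx", "fy", "cx", "cy" (pixels), "distortion" ([k1, k2, p1, p2, k3] as OpenCV has them; the pictures are not rectified), "rvec" (rotation vector, rad) and "tvec" (3), from world to camera coordinates, as OpenCV has them. Camera axes: x right, y down, z forward; pixel columns grow to the right and rows downward; lengths in mm; the calibration is good to about 2 mm. A picture is of the moment at which its call begins. get_calibration takes no time and is no camera call.
- ctrl.close_job(): hands the job in, once; it reports no verdict.
Trained networks look in the newest picture that a camera, given by its name, has taken for a name from the list of things; names that differ only in an ending like _2 or _b are one class to them, and where a whole thing is asked for, a point or a joint stands for the part that bears it (a point fixed in the world has none). Each returns a list of dicts, best first, with "score" (0 to 1); they miss things now and then, are a little off and sometimes report something else, mostly with a low value. They report only what shows in the picture. A call takes as long as a camera call. They do not tell look-alikes from the thing itself.
- masks_of(camera, thing): "pixels" (384x512 bool, what is visible of it) and "location" ([column, row] in pixels, amid what is visible of it).
The state is a dict: "t": time; "qpos": joint angles; "qvel": joint speeds; "joint_torque": joint torques, N m; "ee_pos": TCP position; "orientation": TCP orientation; "ft_force": force on the tool from outside, world axes, zero at the start; "moment": the same for the moment, N m; "width": finger opening in mm.
Only numpy, scipy, OpenCV 4.12 (cv2) and the standard library are available. Lean on these libraries where they do the work, as an engineer would, in place of code of your own. Each camera call takes 0.05 s, during which the arm holds its last target. There are 200 camera calls.

## Working session

There is one attempt and no reset: what is moved stays moved. The work goes in short steps, Python scripts to look and compute and a shell command to move; the robot and the scene stay as the last step left them, time stands still between calls to the robot, and variables do not carry over. Pictures are saved under pics/ and viewed, about 8 in all and at most 12, crops included, and the job is handed in when it is done.

```bash
mkdir -p pics; cat > h.py <<'E'
import numpy as np,cv2
from workcell import get_obs,viewer,ctrl,masks_of
def cal(n):
    c=viewer.get_calibration(n);K=np.array([[c['fx'],0,c['cx']],[0,c['fy'],c['cy']],[0,0,1]]);R=cv2.Rodrigues(np.array(c['rvec'],float))[0]
    return K,np.array(c['distortion'],float),R,np.array(c['tvec'],float).ravel()
def cloud(n,d):
    K,D,R,t=cal(n);h,w=d.shape;v,u=np.mgrid[:h,:w]
    p=cv2.undistortPoints(np.stack([u,v],-1).reshape(-1,1,2).astype(float),K,D).reshape(h,w,2)
    P=np.dstack([p[...,0]*d,p[...,1]*d,d]); P=(P-t)@R; P[d<=0]=np.nan; return P
def save(n,f):
    im,d=viewer.get_image(n);cv2.imwrite('pics/'+f,im[...,::-1]);return im,d
E
python3 - <<'E'
from h import *
for n in("scene","top"):
    im,d=save(n,n+'0.png');P=cloud(n,d)
    for th in("crate_a","stop","line","bowl","jar","tape_roll"):
        for m in masks_of(n,th):
            q=P[m['pixels']];q=q[~np.isnan(q[:,0])]
            if m['score']>.3: print(n,th,round(m['score'],2),m['location'],len(q),np.percentile(q,[2,50,98],axis=0).round().tolist() if len(q) else 0)
print(get_obs())
a=cv2.imread('pics/scene0.png');b=cv2.imread('pics/top0.png');cv2.imwrite('pics/both0.png',cv2.resize(np.vstack([a,b]),(450,600)) if 0 else cv2.resize(np.hstack([a,b]),(800,300)))
E
```

```text
scene crate_a 0.97 [312.2, 177.9] 3165 [[486.0, 42.0, 1.0], [589.0, 90.0, 90.0], [632.0, 192.0, 102.0]]
scene crate_a 0.87 [274.0, 119.6] 2002 [[179.0, 149.0, 12.0], [276.0, 226.0, 78.0], [351.0, 322.0, 101.0]]
scene crate_a 0.64 [238.7, 224.2] 3924 [[507.0, -231.0, 9.0], [605.0, -171.0, 97.0], [641.0, -82.0, 102.0]]
scene stop 0.81 [252.9, 190.1] 596 [[447.0, -285.0, 3.0], [468.0, -30.0, 22.0], [480.0, 82.0, 26.0]]
scene jar 0.96 [337.0, 126.1] 577 [[409.0, 351.0, 5.0], [444.0, 366.0, 64.0], [462.0, 405.0, 102.0]]
scene jar 0.46 [311.4, 179.6] 3094 [[492.0, 42.0, 8.0], [589.0, 88.0, 92.0], [633.0, 190.0, 102.0]]
scene tape_roll 0.57 [376.5, 153.3] 342 [[557.0, 343.0, -0.0], [594.0, 383.0, 15.0], [641.0, 430.0, 25.0]]
top crate_a 0.82 [286.8, 162.2] 2499 [[481.0, -226.0, 20.0], [551.0, -153.0, 98.0], [636.0, -80.0, 107.0]]
top crate_a 0.82 [203.7, 164.7] 2544 [[472.0, 44.0, 8.0], [543.0, 118.0, 98.0], [628.0, 193.0, 107.0]]
top crate_a 0.67 [367.9, 166.9] 1731 [[484.0, -502.0, 2.0], [563.0, -441.0, 26.0], [625.0, -363.0, 68.0]]
top crate_a 0.63 [158.9, 254.6] 2696 [[161.0, 156.0, 16.
[... 538 characters left out ...]
4.0, 431.0, 31.0]]
{'t': 0.7, 'qpos': array([-1.19098796e+00,  4.23071032e-01,  1.62987942e+00,  1.91845633e-06,
        1.08861970e+00, -1.90125267e-02]), 'qvel': array([ 1.50159481e-03, -2.36900832e-03,  1.54097590e-03, -1.15401467e-03,
        2.32798819e-03,  4.31425160e-05]), 'joint_torque': array([-1.46082406e-03, -5.44424772e+01, -2.74003798e+01,  6.43138960e-02,
        1.69130653e-02, -2.80155952e-06]), 'ee_pos': array([ 242.72179988, -575.93578141,  222.70126378]), 'orientation': array([ 2.61745875e+00, -1.73736654e+00,  3.05816025e-05]), 'ft_force': array([-0.45346757,  0.01481603, -0.20997795]), 'moment': array([ 0.03164514, -0.01441755,  0.00860659]), 'width': 87.80303054705253}
```

View pics/scene0.png

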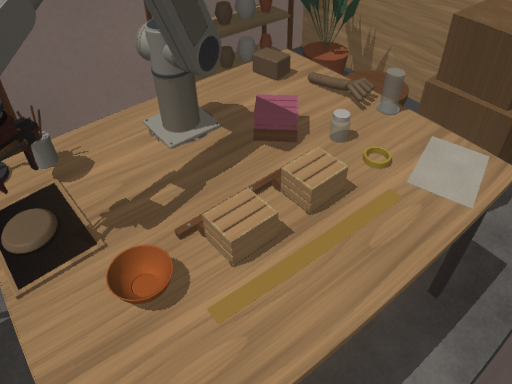

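View pics/top0.png

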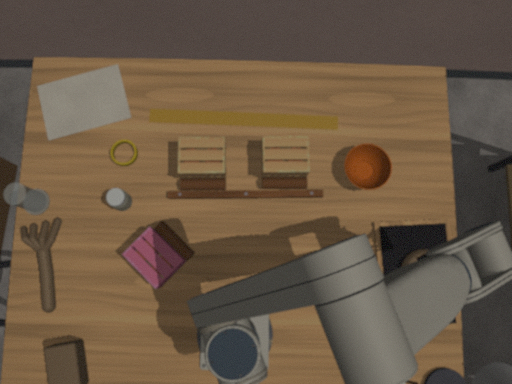

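```bash
cat >> h.py <<'E'
def onplane(n,uv,z):
    K,D,R,t=cal(n);p=cv2.undistortPoints(np.array(uv,float).reshape(-1,1,2),K,D).reshape(-1,2)
    r=np.c_[p,np.ones(len(p))]@R; c=-R.T@t; return c+r*((z-c[2])/r[:,2])[:,None]
def rect(n,mask,z):
    v,u=np.nonzero(mask); q=onplane(n,np.c_[u,v],z)[:,:2]; return q
def rep(q):
    (c,s,a)=cv2.minAreaRect(q.astype(np.float32)); return np.round(c,1),np.round(s,1),round(a,1)
E
python3 - <<'E'
from h import *
for n in("scene","top"):
    im,d=viewer.get_image(n);P=cloud(n,d);print(n,'bench z',np.nanmedian(P[(abs(P[...,2])<15)][:,2]))
    for th,z in(("stop",24),("line",0),("crate_a",100)):
        for m in masks_of(n,th)[:4]:
            k=m['pixels'].copy()
            if th=="crate_a": k&=(P[...,2]>92)
            k=cv2.morphologyEx(k.astype(np.uint8),cv2.MORPH_OPEN,np.ones((3,3)))>0
            if k.sum()<50: continue
            q=rect(n,k,z)
            if th!="crate_a":   # principal line
                x,y=q.T;A=np.polyfit(y,x,1);print(n,th,'x at y=0,118,-153',np.polyval(A,[0,118,-153]).round(1),'slope deg',round(np.degrees(np.arctan(A[0])),2),'y',y.min().round(),y.max().round(),'perp half',np.percentile(x-np.polyval(A,y),[1,99]).round(1))
            else: print(n,th,round(m['score'],2),rep(q),q.mean(0).round(1))
E
```

```text
scene bench z -0.5557095816519866
scene stop x at y=0,118,-153 [464.6 459.8 470.7] slope deg -2.3 y -291.0 94.0 perp half [-17.4  21. ]
scene line x at y=0,118,-153 [729.9 732.4 726.6] slope deg 1.23 y -344.0 313.0 perp half [-24.6  23.9]
scene line x at y=0,118,-153 [675.  597.4 775.5] slope deg -33.32 y 353.0 544.0 perp half [-41.5  42.5]
scene crate_a 0.96 (array([ 582.5, -155.5]), array([126.2, 153.9]), 1.6) [ 584.7 -157.5]
scene crate_a 0.9 (array([247.5, 252.9]), array([150. , 132.4]), 46.6) [249.1 252.5]
scene crate_a 0.8 (array([573. , 116.1]), array([127.2, 157.5]), 0.9) [574.8 112.9]
top bench z 1.0758310443303776
top stop x at y=0,118,-153 [456.9 453.7 461.2] slope deg -1.59 y -286.0 232.0 perp half [-13.3  14.1]
top line x at y=0,118,-153 [729.6 731.9 726.6] slope deg 1.12 y -343.0 316.0 perp half [-25.6  26. ]
top crate_a 0.89 (array([568.3, 119.8]), array([119.5, 149. ]), 1.2) [568.7 120.6]
top crate_a 0.86 (array([ 577.5, -154.1]), array([120.1, 150.1]), 1.3) [ 578.1 -152.6]
```

```bash
python3 -m inch '[{"az":10.7},{"az":10.7},{"tx":-4.8,"ty":-3.2},{"tx":-4.8,"ty":-3.2},{"tx":-4.8,"ty":-3.2},{"tx":-4.8,"ty":-3.2},{"tx":-4.8,"ty":-3.2},{"tx":-4.8,"ty":-3.2},{"tx":-4.8,"ty":-3.2},{"tx":-4.8,"ty":-3.2},{"tx":-4.8,"ty":-3.2},{"tx":-4.8,"ty":-3.2}]'; python3 -m inch '[{"tx":-4.8,"ty":-3.2},{"tx":-4.8,"ty":-3.2},{"tx":-4.8,"ty":-3.2},{"tx":-4.8,"ty":-3.2},{"ax":-10},{}]'
cat > st.py <<'E'
from h import *
o=get_obs();R=cv2.Rodrigues(o['orientation'])[0];p=o['ee_pos']
print('t',o['t'],'p',p.round(1),'F',o['ft_force'].round(1),'\nR',R.round(3).tolist(),'corner',(p+10*R[:,1]).round(1))
E
python3 st.py
```

```text
t 1.1 p [ 242.7 -575.9  222.7] F [0.4 0.5 0. ] 
R [[0.388, -0.922, 0.0], [-0.922, -0.388, -0.0], [0.0, -0.0, -1.0]] corner [ 233.5 -579.8  222.7]$[0]: bad value
$[0]: bad value
```

```bash
python3 -m inch '[{"tx":0,"ty":0,"tz":0,"ax":0,"ay":0,"az":10.7,"jaw":1},{"tx":0,"ty":0,"tz":0,"ax":0,"ay":0,"az":10.7,"jaw":1},{"tx":-4.8,"ty":-3.2,"tz":0,"ax":0,"ay":0,"az":0,"jaw":1},{"tx":-4.8,"ty":-3.2,"tz":0,"ax":0,"ay":0,"az":0,"jaw":1},{"tx":-4.8,"ty":-3.2,"tz":0,"ax":0,"ay":0,"az":0,"jaw":1},{"tx":-4.8,"ty":-3.2,"tz":0,"ax":0,"ay":0,"az":0,"jaw":1},{"tx":-4.8,"ty":-3.2,"tz":0,"ax":0,"ay":0,"az":0,"jaw":1},{"tx":-4.8,"ty":-3.2,"tz":0,"ax":0,"ay":0,"az":0,"jaw":1},{"tx":-4.8,"ty":-3.2,"tz":0,"ax":0,"ay":0,"az":0,"jaw":1},{"tx":-4.8,"ty":-3.2,"tz":0,"ax":0,"ay":0,"az":0,"jaw":1},{"tx":-4.8,"ty":-3.2,"tz":0,"ax":0,"ay":0,"az":0,"jaw":1}]'; python3 st.py
```

```text
t: 2.48
ee_pos: [520.6, -135.1, 223.0]
orientation: [-2.249, 2.193, -0.001]
ft_force: [0.8, -0.1, 0.4]
width: 88.0
t 2.475 p [ 520.6 -135.1  223. ] F [ 0.8 -0.1  0.4] 
R [[0.025, -1.0, 0.001], [-1.0, -0.025, -0.0], [0.0, -0.001, -1.0]] corner [ 510.6 -135.4  223. ]
```

```bash
python3 -m inch '[{"tx":-4.9,"ty":-3.5,"tz":0,"ax":0,"ay":0,"az":0,"jaw":1},{"tx":-4.9,"ty":-3.5,"tz":0,"ax":0,"ay":0,"az":0,"jaw":1},{"tx":-4.9,"ty":-3.5,"tz":0,"ax":0,"ay":0,"az":0,"jaw":1},{"tx":-4.9,"ty":-3.5,"tz":0,"ax":0,"ay":0,"az":0,"jaw":1},{"tx":-4.9,"ty":-3.5,"tz":0,"ax":0,"ay":0,"az":0,"jaw":1},{"tx":0,"ty":0,"tz":0,"ax":-10,"ay":0,"az":0,"jaw":1},{"tx":0,"ty":0,"tz":5,"ax":0,"ay":0,"az":0,"jaw":1},{"tx":0,"ty":0,"tz":5,"ax":0,"ay":0,"az":0,"jaw":1},{"tx":0,"ty":0,"tz":0,"ax":0,"ay":0,"az":0,"jaw":1}]'; python3 st.py
```

```text
t: 3.6
ee_pos: [667.7, 111.7, 120.1]
orientation: [2.151, -2.097, -0.192]
ft_force: [-0.8, -0.2, 1.1]
width: 87.6
t 3.6 p [667.7 111.7 120.1] F [-0.8 -0.2  1.1] 
R [[0.025, -0.983, -0.182], [-1.0, -0.025, -0.006], [0.001, 0.182, -0.983]] corner [657.8 111.5 122. ]
```

```bash
python3 -m inch '[{"tx":-0.9,"ty":0.3,"tz":3,"ax":0,"ay":0,"az":0,"jaw":1},{"tx":0,"ty":1,"tz":1,"ax":0,"ay":0,"az":0,"jaw":1},{"tx":0,"ty":0.5,"tz":0.1,"ax":0,"ay":0,"az":0,"jaw":1},{"tx":0,"ty":0.3,"tz":0.05,"ax":0,"ay":0,"az":0,"jaw":1},{"tx":0,"ty":0,"tz":0,"ax":0,"ay":0,"az":0,"jaw":1}]'; python3 st.py
cat > arc.py <<'E'
import sys
from h import *
px,th0,n=float(sys.argv[1]),float(sys.argv[2]),int(sys.argv[3]);st=float(sys.argv[4]);h=float(sys.argv[5]) if len(sys.argv)>5 else 65
R=cv2.Rodrigues(get_obs()['orientation'])[0];p=get_obs()['ee_pos'];c=p+10*R[:,1]
v=c[[0,2]]-[px,20];print('corner',c.round(1),'tilt est',np.degrees(np.arctan2(v[1],v[0]))-np.degrees(np.arctan2(h,140)),'r',np.hypot(*v), np.hypot(140,h))
f=lambda a:np.array([px,0,20])+np.array([140*np.cos(a)-h*np.sin(a),0,140*np.sin(a)+h*np.cos(a)])
pos=c.copy();pos[1]=0
for i in range(1,n+1):
    a=f(np.radians(th0+i*st));d=(a-pos)@R/10;d=d.round(2);d[0]=0;print(th0+i*st,'ty',d[1],'tz',d[2]);pos=pos+R@(d*10)
E
python3 arc.py 486 0 14 3; python3 arc.py 486 42 13 3|tail -13
```

```text
t: 4.22
ee_pos: [643.7, 120.3, 88.3]
orientation: [2.157, -2.103, -0.182]
ft_force: [-0.3, -1.1, -0.9]
width: 88.1
t 4.225 p [643.7 120.3  88.3] F [-0.3 -1.1 -0.9] 
R [[0.025, -0.985, -0.172], [-1.0, -0.025, -0.004], [-0.0, 0.172, -0.985]] corner [633.8 120.1  90. ]
corner [633.8 120.1  90. ] tilt est 0.44386115214577515 r 163.5821944876443 154.35349040433132
3.0 ty 1.16 tz -0.02
6.0 ty 0.51 tz -0.63
9.0 ty 0.55 tz -0.59
12.0 ty 0.57 tz -0.57
15.0 ty 0.61 tz -0.54
18.0 ty 0.63 tz -0.51
21.0 ty 0.65 tz -0.47
24.0 ty 0.68 tz -0.43
27.0 ty 0.7 tz -0.4
30.0 ty 0.73 tz -0.37
33.0 ty 0.74 tz -0.32
36.0 ty 0.75 tz -0.29
39.0 ty 0.77 tz -0.24
42.0 ty 0.78 tz -0.21
45.0 ty 10.62 tz -5.75
48.0 ty 0.8 tz -0.13
51.0 ty 0.81 tz -0.08
54.0 ty 0.8 tz -0.03
57.0 ty 0.81 tz 0.0
60.0 ty 0.81 tz 0.05
63.0 ty 0.8 tz 0.09
66.0 ty 0.8 tz 0.13
69.0 ty 0.79 tz 0.17
72.0 ty 0.78 tz 0.21
75.0 ty 0.76 tz 0.25
78.0 ty 0.76 tz 0.3
81.0 ty 0.73 tz 0.33
```

```bash
python3 -m inch '[{"tx":0,"ty":0.1,"tz":0.4,"ax":0,"ay":0,"az":0,"jaw":1},{"tx":0,"ty":0.4,"tz":0,"ax":0,"ay":0,"az":0,"jaw":1},{"tx":0,"ty":0.4,"tz":-0.1,"ax":0,"ay":0,"az":0,"jaw":1},{"tx":0,"ty":0.4,"tz":-0.3,"ax":0,"ay":0,"az":0,"jaw":1},{"tx":0,"ty":0.5,"tz":-0.6,"ax":0,"ay":0,"az":0,"jaw":1},{"tx":0,"ty":0.55,"tz":-0.6,"ax":0,"ay":0,"az":0,"jaw":1},{"tx":0,"ty":0,"tz":0,"ax":0,"ay":0,"az":0,"jaw":1}]'; python3 arc.py 486 9 1 3; python3 - <<'E'
from h import *
save('scene','s1.png')
E
```

```text
t: 5.1
ee_pos: [624.5, 120.1, 104.7]
orientation: [2.16, -2.105, -0.178]
ft_force: [6.9, 0.3, 3.0]
width: 87.8
corner [614.6 119.9 106.3] tilt est 8.970570628535647 r 154.91400777074924 154.35349040433132
12.0 ty 0.62 tz -0.54
```

View pics/s1.png

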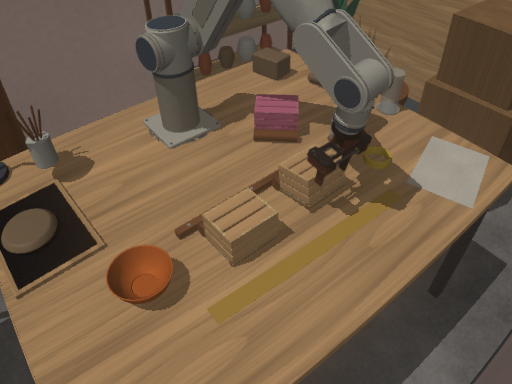

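The left crate (around pixel 315,178) has started to tip, with the gripper on the top of its far face, and the force of about 7.5 N fits. I'll continue.

```bash
python3 -m inch '[{"tx":0,"ty":0.6,"tz":-0.54,"ax":0,"ay":0,"az":0,"jaw":1},{"tx":0,"ty":0.61,"tz":-0.54,"ax":0,"ay":0,"az":0,"jaw":1},{"tx":0,"ty":0.63,"tz":-0.51,"ax":0,"ay":0,"az":0,"jaw":1},{"tx":0,"ty":0.65,"tz":-0.47,"ax":0,"ay":0,"az":0,"jaw":1},{"tx":0,"ty":0.68,"tz":-0.43,"ax":0,"ay":0,"az":0,"jaw":1},{"tx":0,"ty":0.7,"tz":-0.4,"ax":0,"ay":0,"az":0,"jaw":1},{"tx":0,"ty":0.73,"tz":-0.37,"ax":0,"ay":0,"az":0,"jaw":1},{"tx":0,"ty":0.74,"tz":-0.32,"ax":0,"ay":0,"az":0,"jaw":1},{"tx":0,"ty":0.75,"tz":-0.29,"ax":0,"ay":0,"az":0,"jaw":1},{"tx":0,"ty":0.77,"tz":-0.24,"ax":0,"ay":0,"az":0,"jaw":1}]'; python3 arc.py 486 39 1 3;python3 -m inch '[{"tx":0,"ty":0.78,"tz":-0.21,"ax":0,"ay":0,"az":0,"jaw":1},{"tx":0,"ty":0.79,"tz":-0.17,"ax":0,"ay":0,"az":0,"jaw":1},{"tx":0,"ty":0.8,"tz":-0.13,"ax":0,"ay":0,"az":0,"jaw":1},{"tx":0,"ty":0.81,"tz":-0.08,"ax":0,"ay":0,"az":0,"jaw":1},{"tx":0,"ty":0.8,"tz":-0.03,"ax":0,"ay":0,"az":0,"jaw":1},{"tx":0,"ty":0.81,"tz":0,"ax":0,"ay":0,"az":0,"jaw":1},{"tx":0,"ty":0.81,"tz":0.05,"ax":0,"ay":0,"az":0,"jaw":1}]';python3 arc.py 486 60 7 3; python3 - <<'E'
from h import *
im,d=save('scene','s2.png');P=cloud('scene',d)
im=im[80:260,200:420];cv2.imwrite('pics/s2c.png',cv2.resize(im[...,::-1],None,fx=2.5,fy=2.5))
m=masks_of('scene','crate_a')
for k in m: print(k['score'],k['location'])
k=(P[...,0]>400)&(P[...,0]<640)&(P[...,1]>60)&(P[...,1]<180)&(P[...,2]>15)&(P[...,2]<150)
q=P[k];print(len(q),np.percentile(q,[2,50,98],axis=0).round())
for z in range(20,150,20):
    s=q[abs(q[:,2]-z)<6]; print(z,len(s),np.median(s[:,0]).round(1))
E
```

```text
t: 6.4
ee_pos: [563.7, 118.6, 156.9]
orientation: [2.16, -2.105, -0.179]
ft_force: [5.4, -0.5, 5.6]
width: 87.5
corner [553.9 118.3 158.6] tilt est 39.01042341948751 r 154.32512743448024 154.35349040433132
42.0 ty 0.78 tz -0.21
t: 7.28
ee_pos: [508.4, 117.1, 171.9]
orientation: [2.158, -2.104, -0.181]
ft_force: [1.9, 0.8, 7.8]
width: 87.5
corner [498.6 116.9 173.6] tilt est 60.41431104623743 r 154.14191081769292 154.35349040433132
63.0 ty 0.69 tz 0.06
66.0 ty 0.8 tz 0.13
69.0 ty 0.79 tz 0.17
72.0 ty 0.78 tz 0.21
75.0 ty 0.77 tz 0.25
78.0 ty 0.75 tz 0.29
81.0 ty 0.74 tz 0.34
0.83 [296.3, 153.6]
0.74 [268.1, 118.9]
0.73 [240.4, 222.4]
745 [[450.  62.  19.]
 [547. 120. 133.]
 [571. 178. 149.]]
20 80 506.9
40 29 511.7
60 34 523.1
80 23 534.3
100 14 446.7
120 23 538.2
140 260 557.6
```

View pics/s2c.png

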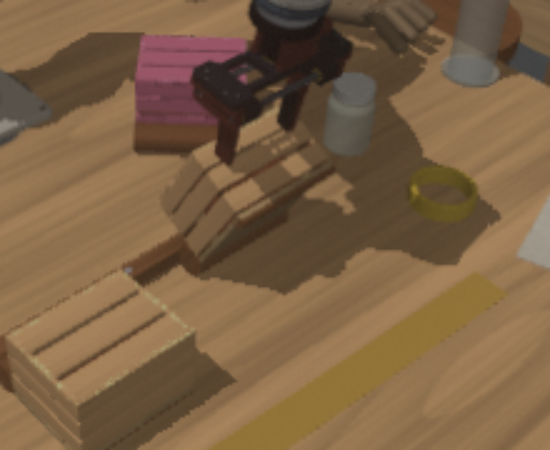

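```bash
python3 -m inch '[{"tx":0,"ty":0.69,"tz":0.07,"ax":0,"ay":0,"az":0,"jaw":1},{"tx":0,"ty":0.8,"tz":0.13,"ax":0,"ay":0,"az":0,"jaw":1},{"tx":0,"ty":0.79,"tz":0.17,"ax":0,"ay":0,"az":0,"jaw":1},{"tx":0,"ty":0.78,"tz":0.21,"ax":0,"ay":0,"az":0,"jaw":1},{"tx":0,"ty":0.77,"tz":0.25,"ax":0,"ay":0,"az":0,"jaw":1},{"tx":0,"ty":0.5,"tz":0.2,"ax":0,"ay":0,"az":0,"jaw":1},{"tx":0,"ty":0,"tz":0,"ax":0,"ay":0,"az":0,"jaw":1}]'; python3 arc.py 486 77 2 3
cat > look.py <<'E'
import sys
from h import *
f,y0,y1,c0,c1=sys.argv[1],*map(int,sys.argv[2:])
im,d=save('scene',f+'.png');P=cloud('scene',d)
a=im[80:280,c0:c1][...,::-1];b=(255*(a/255.)**.5).astype(np.uint8);cv2.imwrite('pics/%sc.png'%f,cv2.resize(b,None,fx=3,fy=3,interpolation=cv2.INTER_CUBIC))
for m in masks_of('scene','stamp'): print('stamp',round(m['score'],2),m['location'])
k=(P[...,0]>440)&(P[...,0]<640)&(P[...,1]>y0)&(P[...,1]<y1)&(P[...,2]>40)&(P[...,2]<140);q=P[k]
A=np.c_[q[:,1:],np.ones(len(q))];s=np.linalg.lstsq(A,q[:,0],rcond=None)[0]
for _ in range(8):
    w=abs(q[:,0]-A@s)<6;s=np.linalg.lstsq(A[w],q[w,0],rcond=None)[0]
print('underside tilt',90-np.degrees(np.arctan(s[1])),w.sum(),len(q))
E
python3 look.py s3 60 180 230 420
```

```text
t: 8.25
ee_pos: [462.4, 115.9, 168.9]
orientation: [2.156, -2.102, -0.184]
ft_force: [-1.1, -0.1, 8.5]
width: 87.9
corner [452.5 115.7 170.6] tilt est 77.62027986366319 r 154.27659086116572 154.35349040433132
80.0 ty 0.59 tz 0.25
83.0 ty 0.72 tz 0.36
stamp 0.97 [263.0, 117.1]
stamp 0.96 [237.7, 225.6]
stamp 0.27 [198.2, 222.0]
underside tilt 77.80076982148046 487 509
```

View pics/s3c.png

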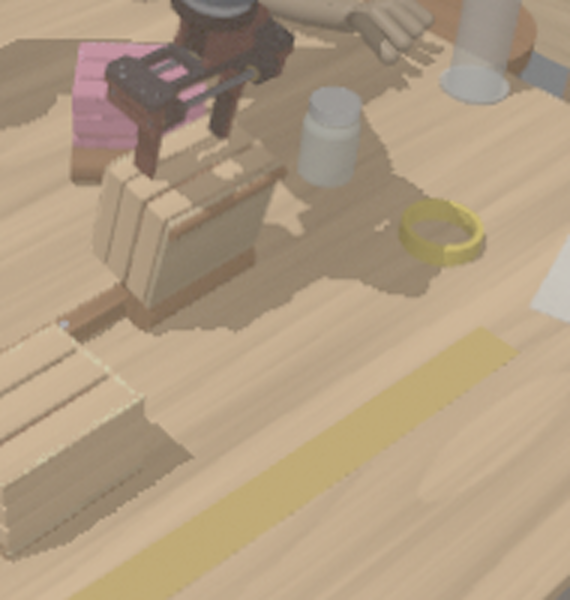

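The left underside (crop centre about 213,240) looks like bare board. Two measurements put the tilt at 78°, so I'll go to 80°, look again and lower it.

```bash
python3 -m inch '[{"tx":0,"ty":0.3,"tz":0.13,"ax":0,"ay":0,"az":0,"jaw":1},{"tx":0,"ty":0.3,"tz":0.13,"ax":0,"ay":0,"az":0,"jaw":1},{"tx":0,"ty":0,"tz":0,"ax":0,"ay":0,"az":0,"jaw":1},{"tx":0,"ty":0,"tz":0,"ax":0,"ay":0,"az":0,"jaw":1},{"tx":0,"ty":0,"tz":0,"ax":0,"ay":0,"az":0,"jaw":1},{"tx":0,"ty":0,"tz":0,"ax":0,"ay":0,"az":0,"jaw":1}]'; python3 look.py s4 60 180 230 420; python3 arc.py 486 80 27 -3; 
```

```text
t: 9.1
ee_pos: [456.5, 115.8, 167.6]
orientation: [2.156, -2.102, -0.184]
ft_force: [-1.0, 0.1, 11.2]
width: 87.6
stamp 0.92 [238.4, 227.8]
stamp 0.6 [259.0, 115.8]
underside tilt 79.9717268041566 521 541
corner [446.6 115.5 169.4] tilt est 79.85848482827855 r 154.46044640730142 154.35349040433132
77.0 ty -0.71 tz -0.3
74.0 ty -0.76 tz -0.28
71.0 ty -0.77 tz -0.24
68.0 ty -0.78 tz -0.2
65.0 ty -0.79 tz -0.16
62.0 ty -0.8 tz -0.12
59.0 ty -0.81 tz -0.07
56.0 ty -0.8 tz -0.04
53.0 ty -0.81 tz 0.01
50.0 ty -0.81 tz 0.05
47.0 ty -0.8 tz 0.09
44.0 ty -0.8 tz 0.14
41.0 ty -0.79 tz 0.18
38.0 ty -0.77 tz 0.21
35.0 ty -0.77 tz 0.26
32.0 ty -0.75 tz 0.3
29.0 ty -0.74 tz 0.33
26.0 ty -0.71 tz 0.38
23.0 ty -0.7 tz 0.41
20.0 ty -0.67 tz 0.45
17.0 ty -0.65 tz 0.48
14.0 ty -0.62 tz 0.51
11.0 ty -0.6 tz 0.55
8.0 ty -0.56 tz 0.58
5.0 ty -0.54 tz 0.6
2.0 ty -0.5 tz 0.64
-1.0 ty -0.46 tz 0.66
```

```bash
python3 -m inch '[{"tx":0,"ty":-0.71,"tz":-0.3,"ax":0,"ay":0,"az":0,"jaw":1},{"tx":0,"ty":-0.76,"tz":-0.28,"ax":0,"ay":0,"az":0,"jaw":1},{"tx":0,"ty":-0.77,"tz":-0.24,"ax":0,"ay":0,"az":0,"jaw":1},{"tx":0,"ty":-0.78,"tz":-0.2,"ax":0,"ay":0,"az":0,"jaw":1},{"tx":0,"ty":-0.79,"tz":-0.16,"ax":0,"ay":0,"az":0,"jaw":1},{"tx":0,"ty":0,"tz":0,"ax":0,"ay":0,"az":0,"jaw":1}]'; python3 look.py s5 60 180 230 420; python3 arc.py 486 65 1 -3
```

```text
t: 9.95
ee_pos: [497.0, 116.9, 172.3]
orientation: [2.157, -2.103, -0.183]
ft_force: [1.0, -0.6, 6.8]
width: 88.2
stamp 0.64 [265.3, 115.9]
stamp 0.61 [242.8, 225.8]
underside tilt 62.93072733627293 286 367
corner [486.8 116.6 174.1] tilt est 64.81390677842622 r 154.0810173311878 154.35349040433132
62.0 ty -0.75 tz -0.14
```

It follows the fingers. I'll lower it the rest of the way.

```bash
python3 -m inch '[{"tx":0,"ty":-0.78,"tz":-0.12,"ax":0,"ay":0,"az":0,"jaw":1},{"tx":0,"ty":-0.81,"tz":-0.07,"ax":0,"ay":0,"az":0,"jaw":1},{"tx":0,"ty":-0.8,"tz":-0.04,"ax":0,"ay":0,"az":0,"jaw":1},{"tx":0,"ty":-0.81,"tz":0.01,"ax":0,"ay":0,"az":0,"jaw":1},{"tx":0,"ty":-0.81,"tz":0.05,"ax":0,"ay":0,"az":0,"jaw":1},{"tx":0,"ty":-0.8,"tz":0.09,"ax":0,"ay":0,"az":0,"jaw":1},{"tx":0,"ty":-0.8,"tz":0.14,"ax":0,"ay":0,"az":0,"jaw":1},{"tx":0,"ty":-0.79,"tz":0.18,"ax":0,"ay":0,"az":0,"jaw":1},{"tx":0,"ty":-0.77,"tz":0.21,"ax":0,"ay":0,"az":0,"jaw":1},{"tx":0,"ty":-0.77,"tz":0.26,"ax":0,"ay":0,"az":0,"jaw":1}]'; python3 arc.py 486 35 1 -3
python3 -m inch '[{"tx":0,"ty":-0.75,"tz":0.3,"ax":0,"ay":0,"az":0,"jaw":1},{"tx":0,"ty":-0.74,"tz":0.33,"ax":0,"ay":0,"az":0,"jaw":1},{"tx":0,"ty":-0.71,"tz":0.38,"ax":0,"ay":0,"az":0,"jaw":1},{"tx":0,"ty":-0.7,"tz":0.41,"ax":0,"ay":0,"az":0,"jaw":1},{"tx":0,"ty":-0.67,"tz":0.45,"ax":0,"ay":0,"az":0,"jaw":1},{"tx":0,"ty":-0.65,"tz":0.48,"ax":0,"ay":0,"az":0,"jaw":1},{"tx":0,"ty":-0.62,"tz":0.51,"ax":0,"ay":0,"az":0,"jaw":1},{"tx":0,"ty":-0.6,"tz":0.55,"ax":0,"ay":0,"az":0,"jaw":1},{"tx":0,"ty":0,"tz":0,"ax":0,"ay":0,"az":0,"jaw":1}]'; python3 arc.py 486 11 7 -2
```

```text
t: 11.3
ee_pos: [579.8, 119.3, 155.5]
orientation: [2.165, -2.11, -0.17]
ft_force: [11.8, -0.6, 23.7]
width: 87.3
corner [570.  119.  157.1] tilt est 33.61824011779563 r 160.80202213011046 154.35349040433132
32.0 ty -0.16 tz 0.77
t: 12.42
ee_pos: [623.0, 120.1, 107.6]
orientation: [2.159, -2.104, -0.18]
ft_force: [7.5, 0.8, 2.7]
width: 87.9
corner [613.1 119.9 109.3] tilt est 10.17992137049287 r 155.3611196106008 154.35349040433132
9.0 ty -0.15 tz 0.3
7.0 ty -0.37 tz 0.39
5.0 ty -0.35 tz 0.41
3.0 ty -0.33 tz 0.42
1.0 ty -0.32 tz 0.44
-1.0 ty -0.31 tz 0.44
-3.0 ty -0.29 tz 0.45
```

```bash
python3 -m inch '[{"tx":0,"ty":-0.36,"tz":0.3,"ax":0,"ay":0,"az":0,"jaw":1},{"tx":0,"ty":-0.36,"tz":0.39,"ax":0,"ay":0,"az":0,"jaw":1},{"tx":0,"ty":-0.35,"tz":0.38,"ax":0,"ay":0,"az":0,"jaw":1},{"tx":0,"ty":-0.33,"tz":0.38,"ax":0,"ay":0,"az":0,"jaw":1},{"tx":0,"ty":-0.32,"tz":0.35,"ax":0,"ay":0,"az":0,"jaw":1},{"tx":0,"ty":-0.3,"tz":0.3,"ax":0,"ay":0,"az":0,"jaw":1},{"tx":0,"ty":-0.3,"tz":0.1,"ax":0,"ay":0,"az":0,"jaw":1},{"tx":0,"ty":-0.3,"tz":0.1,"ax":0,"ay":0,"az":0,"jaw":1},{"tx":0,"ty":0,"tz":0,"ax":0,"ay":0,"az":0,"jaw":1}]'; python3 arc.py 486 0 1 3
cat > cr.py <<'E'
from h import *
im,d=save('top','topx.png');P=cloud('top',d)
for m in masks_of('top','crate_a')[:5]:
    k=m['pixels']&(P[...,2]>92);k=cv2.morphologyEx(k.astype(np.uint8),cv2.MORPH_OPEN,np.ones((3,3)))>0
    if k.sum()>50: q=rect('top',k,100);print(round(m['score'],2),rep(q),'z',np.nanpercentile(P[k][:,2],[5,95]).round())
E
python3 cr.py
```

```text
t: 13.55
ee_pos: [642.1, 120.4, 80.0]
orientation: [2.155, -2.101, -0.185]
ft_force: [0.1, -0.6, 0.0]
width: 87.6
corner [632.3 120.1  81.7] tilt est -2.0235169323152533 r 158.75456306677876 154.35349040433132
3.0 ty 1.15 tz -0.86
0.8 (array([ 577.5, -153.9]), array([120. , 149.8]), 1.4) z [ 95. 107.]
```

```bash
python3 -m inch '[{"tx":0,"ty":-1.6,"tz":-2.3,"ax":0,"ay":0,"az":0,"jaw":1},{"tx":0,"ty":-1.6,"tz":-2.3,"ax":0,"ay":0,"az":0,"jaw":1},{"tx":4.55,"ty":0,"tz":0,"ax":0,"ay":0,"az":0,"jaw":1},{"tx":4.55,"ty":0,"tz":0,"ax":0,"ay":0,"az":0,"jaw":1},{"tx":4.55,"ty":0,"tz":0,"ax":0,"ay":0,"az":0,"jaw":1},{"tx":4.55,"ty":0,"tz":0,"ax":0,"ay":0,"az":0,"jaw":1},{"tx":4.55,"ty":0,"tz":0,"ax":0,"ay":0,"az":0,"jaw":1},{"tx":4.55,"ty":0,"tz":0,"ax":0,"ay":0,"az":0,"jaw":1},{"tx":0,"ty":0,"tz":0,"ax":0,"ay":0,"az":0,"jaw":1}]'; python3 st.py; python3 cr.py
```

```text
t: 14.78
ee_pos: [688.6, -154.9, 120.3]
orientation: [2.152, -2.106, -0.183]
ft_force: [-1.0, 0.1, -0.5]
width: 87.9
t 14.775 p [ 688.6 -154.9  120.3] F [-1.   0.1 -0.5] 
R [[0.021, -0.985, -0.173], [-1.0, -0.021, -0.004], [0.001, 0.173, -0.985]] corner [ 678.7 -155.1  122. ]
0.82 (array([240.4, 259.3]), array([152.1, 120.9]), 47.5) z [ 95. 106.]
0.75 (array([565.6, 171.9]), array([116.1,  45.3]), 1.2) z [ 96. 106.]
```

```bash
python3 -m inch '[{"tx":0,"ty":1,"tz":2,"ax":0,"ay":0,"az":0,"jaw":1},{"tx":0,"ty":1.2,"tz":2.1,"ax":0,"ay":0,"az":0,"jaw":1},{"tx":0,"ty":0.4,"tz":0.07,"ax":0,"ay":0,"az":0,"jaw":1},{"tx":0,"ty":0.4,"tz":0.07,"ax":0,"ay":0,"az":0,"jaw":1},{"tx":0,"ty":0.3,"tz":0.05,"ax":0,"ay":0,"az":0,"jaw":1},{"tx":0,"ty":0.3,"tz":0.05,"ax":0,"ay":0,"az":0,"jaw":1},{"tx":0,"ty":0.3,"tz":0.05,"ax":0,"ay":0,"az":0,"jaw":1},{"tx":0,"ty":0,"tz":0,"ax":0,"ay":0,"az":0,"jaw":1}]'; python3 arc.py 493 0 12 3
```

```text
t: 15.88
ee_pos: [644.5, -152.7, 84.6]
orientation: [2.158, -2.104, -0.179]
ft_force: [5.6, 2.6, 1.4]
width: 87.6
corner [ 634.7 -153.    86.3] tilt est 0.17590550707150499 r 156.43544411545358 154.35349040433132
3.0 ty 0.62 tz -0.49
6.0 ty 0.51 tz -0.63
9.0 ty 0.54 tz -0.6
12.0 ty 0.58 tz -0.57
15.0 ty 0.6 tz -0.54
18.0 ty 0.63 tz -0.51
21.0 ty 0.65 tz -0.47
24.0 ty 0.68 tz -0.44
27.0 ty 0.7 tz -0.4
30.0 ty 0.72 tz -0.36
33.0 ty 0.74 tz -0.33
36.0 ty 0.76 tz -0.29
```

```bash
python3 -m inch '[{"tx":0,"ty":0.6,"tz":-0.4,"ax":0,"ay":0,"az":0,"jaw":1},{"tx":0,"ty":0.51,"tz":-0.63,"ax":0,"ay":0,"az":0,"jaw":1},{"tx":0,"ty":0.54,"tz":-0.6,"ax":0,"ay":0,"az":0,"jaw":1},{"tx":0,"ty":0.58,"tz":-0.57,"ax":0,"ay":0,"az":0,"jaw":1},{"tx":0,"ty":0,"tz":0,"ax":0,"ay":0,"az":0,"jaw":1}]'; python3 arc.py 493.5 12 9 3
```

```text
t: 16.5
ee_pos: [627.9, -153.5, 111.4]
orientation: [2.16, -2.106, -0.175]
ft_force: [7.1, 0.6, 3.3]
width: 87.9
corner [ 618.  -153.7  113.1] tilt est 11.872599102073444 r 155.45945527604087 154.35349040433132
15.0 ty 0.7 tz -0.48
18.0 ty 0.63 tz -0.51
21.0 ty 0.65 tz -0.48
24.0 ty 0.68 tz -0.44
27.0 ty 0.7 tz -0.4
30.0 ty 0.72 tz -0.37
33.0 ty 0.74 tz -0.33
36.0 ty 0.75 tz -0.29
39.0 ty 0.77 tz -0.25
```

```bash
python3 -m inch '[{"tx":0,"ty":0.66,"tz":-0.5,"ax":0,"ay":0,"az":0,"jaw":1},{"tx":0,"ty":0.63,"tz":-0.51,"ax":0,"ay":0,"az":0,"jaw":1},{"tx":0,"ty":0.65,"tz":-0.48,"ax":0,"ay":0,"az":0,"jaw":1},{"tx":0,"ty":0.68,"tz":-0.44,"ax":0,"ay":0,"az":0,"jaw":1},{"tx":0,"ty":0.7,"tz":-0.4,"ax":0,"ay":0,"az":0,"jaw":1},{"tx":0,"ty":0.72,"tz":-0.37,"ax":0,"ay":0,"az":0,"jaw":1},{"tx":0,"ty":0.74,"tz":-0.33,"ax":0,"ay":0,"az":0,"jaw":1},{"tx":0,"ty":0.75,"tz":-0.29,"ax":0,"ay":0,"az":0,"jaw":1},{"tx":0,"ty":0.77,"tz":-0.25,"ax":0,"ay":0,"az":0,"jaw":1}]';python3 -m inch '[{"tx":0,"ty":0.78,"tz":-0.21,"ax":0,"ay":0,"az":0,"jaw":1},{"tx":0,"ty":0.79,"tz":-0.17,"ax":0,"ay":0,"az":0,"jaw":1},{"tx":0,"ty":0.8,"tz":-0.13,"ax":0,"ay":0,"az":0,"jaw":1},{"tx":0,"ty":0.81,"tz":-0.08,"ax":0,"ay":0,"az":0,"jaw":1},{"tx":0,"ty":0.8,"tz":-0.03,"ax":0,"ay":0,"az":0,"jaw":1},{"tx":0,"ty":0.81,"tz":0,"ax":0,"ay":0,"az":0,"jaw":1},{"tx":0,"ty":0.81,"tz":0.05,"ax":0,"ay":0,"az":0,"jaw":1},{"tx":0,"ty":0.8,"tz":0.1,"ax":0,"ay":0,"az":0,"jaw":1},{"tx":0,"ty":0.8,"tz":0.13,"ax":0,"ay":0,"az":0,"jaw":1},{"tx":0,"ty":0.79,"tz":0.17,"ax":0,"ay":0,"az":0,"jaw":1},{"tx":0,"ty":0,"tz":0,"ax":0,"ay":0,"az":0,"jaw":1}]';python3 arc.py 493.5 69 4 3; python3 look.py s6 -210 -95 160 350
```

```text
t: 17.62
ee_pos: [571.5, -155.1, 157.4]
orientation: [2.159, -2.105, -0.176]
ft_force: [6.0, 0.3, 6.3]
width: 87.8
t: 19.0
ee_pos: [490.6, -157.0, 172.2]
orientation: [2.156, -2.102, -0.182]
ft_force: [-0.4, -1.1, 8.6]
width: 87.8
corner [ 480.8 -157.3  174. ] tilt est 69.81775685849779 r 154.4986499737133 154.35349040433132
72.0 ty 0.56 tz 0.17
75.0 ty 0.77 tz 0.26
78.0 ty 0.75 tz 0.29
81.0 ty 0.74 tz 0.33
stamp 0.9 [274.8, 119.1]
underside tilt 69.19508343316326 404 527
```

```bash
python3 -m inch '[{"tx":0,"ty":0.58,"tz":0.17,"ax":0,"ay":0,"az":0,"jaw":1},{"tx":0,"ty":0.77,"tz":0.26,"ax":0,"ay":0,"az":0,"jaw":1},{"tx":0,"ty":0.75,"tz":0.29,"ax":0,"ay":0,"az":0,"jaw":1},{"tx":0,"ty":0.5,"tz":0.22,"ax":0,"ay":0,"az":0,"jaw":1},{"tx":0,"ty":0,"tz":0,"ax":0,"ay":0,"az":0,"jaw":1},{"tx":0,"ty":0,"tz":0,"ax":0,"ay":0,"az":0,"jaw":1},{"tx":0,"ty":0,"tz":0,"ax":0,"ay":0,"az":0,"jaw":1},{"tx":0,"ty":0,"tz":0,"ax":0,"ay":0,"az":0,"jaw":1}]';python3 look.py s7 -210 -95 160 350; python3 arc.py 493.5 80 12 -3
```

```text
t: 20.1
ee_pos: [463.4, -157.7, 167.8]
orientation: [2.156, -2.102, -0.182]
ft_force: [-1.7, -0.5, 13.9]
width: 87.6
stamp 0.78 [277.1, 117.9]
underside tilt 79.83644423164853 718 744
corner [ 453.6 -158.   169.5] tilt est 80.04894423099374 r 154.7698522029804 154.35349040433132
77.0 ty -0.77 tz -0.29
74.0 ty -0.76 tz -0.28
71.0 ty -0.77 tz -0.24
68.0 ty -0.78 tz -0.2
65.0 ty -0.79 tz -0.16
62.0 ty -0.8 tz -0.12
59.0 ty -0.81 tz -0.08
56.0 ty -0.8 tz -0.03
53.0 ty -0.81 tz 0.01
50.0 ty -0.81 tz 0.05
47.0 ty -0.8 tz 0.09
44.0 ty -0.8 tz 0.14
```

View pics/s7c.png

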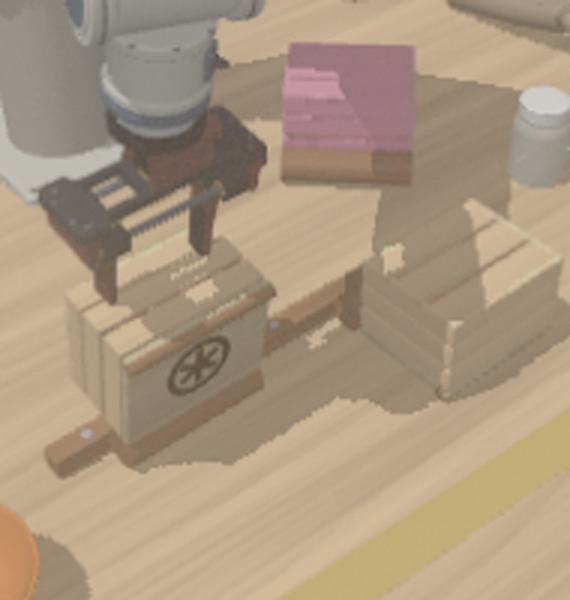

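The right crate carries the ring and star stamp (crop 198,365; image about 226,202). The left crate stands flat. I'll lower the right crate.

```bash
python3 -m inch '[{"tx":0,"ty":-0.7,"tz":-0.4,"ax":0,"ay":0,"az":0,"jaw":1},{"tx":0,"ty":-0.76,"tz":-0.28,"ax":0,"ay":0,"az":0,"jaw":1},{"tx":0,"ty":-0.77,"tz":-0.24,"ax":0,"ay":0,"az":0,"jaw":1},{"tx":0,"ty":-0.78,"tz":-0.2,"ax":0,"ay":0,"az":0,"jaw":1},{"tx":0,"ty":-0.79,"tz":-0.16,"ax":0,"ay":0,"az":0,"jaw":1},{"tx":0,"ty":-0.8,"tz":-0.12,"ax":0,"ay":0,"az":0,"jaw":1},{"tx":0,"ty":-0.81,"tz":-0.08,"ax":0,"ay":0,"az":0,"jaw":1},{"tx":0,"ty":-0.8,"tz":-0.03,"ax":0,"ay":0,"az":0,"jaw":1}]'; python3 arc.py 493.5 56 1 -3;  python3 -m inch '[{"tx":0,"ty":-0.81,"tz":0.01,"ax":0,"ay":0,"az":0,"jaw":1},{"tx":0,"ty":-0.81,"tz":0.05,"ax":0,"ay":0,"az":0,"jaw":1},{"tx":0,"ty":-0.8,"tz":0.09,"ax":0,"ay":0,"az":0,"jaw":1},{"tx":0,"ty":-0.8,"tz":0.14,"ax":0,"ay":0,"az":0,"jaw":1}]';python3 arc.py 493.5 44 12 -3
```

```text
t: 21.2
ee_pos: [529.4, -155.6, 171.7]
orientation: [2.158, -2.104, -0.18]
ft_force: [2.3, 2.5, 12.9]
width: 88.0
corner [ 519.5 -155.9  173.4] tilt est 55.4706049459391 r 155.56149909497157 154.35349040433132
53.0 ty -0.67 tz 0.13
t: 21.7
ee_pos: [563.2, -154.8, 165.0]
orientation: [2.161, -2.107, -0.173]
ft_force: [7.3, 3.3, 20.6]
width: 87.6
corner [ 553.3 -155.1  166.7] tilt est 42.90170462609541 r 158.41115743583626 154.35349040433132
41.0 ty -0.41 tz 0.52
38.0 ty -0.77 tz 0.22
35.0 ty -0.77 tz 0.27
32.0 ty -0.75 tz 0.3
29.0 ty -0.73 tz 0.34
26.0 ty -0.71 tz 0.39
23.0 ty -0.69 tz 0.41
20.0 ty -0.67 tz 0.46
17.0 ty -0.64 tz 0.48
14.0 ty -0.62 tz 0.53
11.0 ty -0.59 tz 0.55
8.0 ty -0.56 tz 0.58
```

```bash
python3 -m inch '[{"tx":0,"ty":-0.2,"tz":-0.2,"ax":0,"ay":0,"az":0,"jaw":1},{"tx":0,"ty":-0.79,"tz":0.18,"ax":0,"ay":0,"az":0,"jaw":1},{"tx":0,"ty":-0.77,"tz":0.22,"ax":0,"ay":0,"az":0,"jaw":1},{"tx":0,"ty":-0.77,"tz":0.27,"ax":0,"ay":0,"az":0,"jaw":1},{"tx":0,"ty":-0.75,"tz":0.3,"ax":0,"ay":0,"az":0,"jaw":1},{"tx":0,"ty":-0.73,"tz":0.34,"ax":0,"ay":0,"az":0,"jaw":1}]';python3 arc.py 493.5 29 1 -3;python3 -m inch '[{"tx":0,"ty":-0.71,"tz":0.39,"ax":0,"ay":0,"az":0,"jaw":1},{"tx":0,"ty":-0.69,"tz":0.41,"ax":0,"ay":0,"az":0,"jaw":1},{"tx":0,"ty":-0.67,"tz":0.46,"ax":0,"ay":0,"az":0,"jaw":1},{"tx":0,"ty":-0.64,"tz":0.48,"ax":0,"ay":0,"az":0,"jaw":1},{"tx":0,"ty":-0.62,"tz":0.53,"ax":0,"ay":0,"az":0,"jaw":1},{"tx":0,"ty":-0.59,"tz":0.55,"ax":0,"ay":0,"az":0,"jaw":1},{"tx":0,"ty":0,"tz":0,"ax":0,"ay":0,"az":0,"jaw":1}]';python3 arc.py 493.5 11 5 -3
```

```text
t: 22.45
ee_pos: [603.5, -153.8, 148.3]
orientation: [2.164, -2.11, -0.166]
ft_force: [13.3, 4.8, 21.4]
width: 87.8
corner [ 593.6 -154.1  149.9] tilt est 27.468757400492038 r 163.98031665649472 154.35349040433132
26.0 ty 0.11 tz 1.04
t: 23.32
ee_pos: [630.4, -152.9, 108.6]
orientation: [2.157, -2.102, -0.183]
ft_force: [5.4, 1.2, 0.3]
width: 87.8
corner [ 620.5 -153.2  110.3] tilt est 10.518310520955957 r 155.8763967938913 154.35349040433132
8.0 ty -0.37 tz 0.6
5.0 ty -0.53 tz 0.6
2.0 ty -0.5 tz 0.64
-1.0 ty -0.47 tz 0.65
-4.0 ty -0.43 tz 0.69
```

```bash
python3 -m inch '[{"tx":0,"ty":-0.3,"tz":0.3,"ax":0,"ay":0,"az":0,"jaw":1},{"tx":0,"ty":-0.36,"tz":0.39,"ax":0,"ay":0,"az":0,"jaw":1},{"tx":0,"ty":-0.35,"tz":0.38,"ax":0,"ay":0,"az":0,"jaw":1},{"tx":0,"ty":-0.33,"tz":0.38,"ax":0,"ay":0,"az":0,"jaw":1},{"tx":0,"ty":-0.32,"tz":0.35,"ax":0,"ay":0,"az":0,"jaw":1},{"tx":0,"ty":-0.3,"tz":0.3,"ax":0,"ay":0,"az":0,"jaw":1},{"tx":0,"ty":-0.3,"tz":0.1,"ax":0,"ay":0,"az":0,"jaw":1},{"tx":0,"ty":-0.4,"tz":0.1,"ax":0,"ay":0,"az":0,"jaw":1},{"tx":0,"ty":-0.4,"tz":0,"ax":0,"ay":0,"az":0,"jaw":1}]'; python3 st.py
```

```text
t: 24.45
ee_pos: [655.4, -152.3, 81.1]
orientation: [2.155, -2.102, -0.185]
ft_force: [-0.4, 0.9, 0.2]
width: 87.8
t 24.45 p [ 655.4 -152.3   81.1] F [-0.4  0.9  0.2] 
R [[0.025, -0.984, -0.175], [-1.0, -0.025, -0.004], [-0.0, 0.175, -0.985]] corner [ 645.6 -152.6   82.8]
```

```bash
python3 -m inch '[{"tx":0,"ty":-0.5,"tz":-3,"ax":0,"ay":0,"az":0,"jaw":1},{"tx":0,"ty":0,"tz":-4,"ax":0,"ay":0,"az":0,"jaw":1},{"tx":0,"ty":0,"tz":-4.5,"ax":0,"ay":0,"az":0,"jaw":1},{"tx":0,"ty":0,"tz":0,"ax":10,"ay":0,"az":0,"jaw":1},{"tx":0,"ty":5,"tz":0,"ax":0,"ay":0,"az":0,"jaw":1},{"tx":0,"ty":5,"tz":0,"ax":0,"ay":0,"az":0,"jaw":1},{"tx":0,"ty":5,"tz":0,"ax":0,"ay":0,"az":0,"jaw":1},{"tx":0,"ty":5,"tz":0,"ax":0,"ay":0,"az":0,"jaw":1},{"tx":0,"ty":0,"tz":0,"ax":0,"ay":0,"az":0,"jaw":1}]'; python3 st.py; python3 cr.py; python3 - <<'E'
from h import *
im,d=viewer.get_image('scene');P=cloud('scene',d)
for m in masks_of('scene','crate_a')[:4]:
    k=m['pixels']&(P[...,2]>92);k=cv2.morphologyEx(k.astype(np.uint8),cv2.MORPH_OPEN,np.ones((3,3)))>0
    if k.sum()>50: print(rep(rect('scene',k,100)),np.nanpercentile(P[k][:,2],[5,95]).round())
E
```

```text
t: 25.58
ee_pos: [477.3, -156.4, 193.7]
orientation: [2.247, -2.194, -0.004]
ft_force: [0.3, 0.0, 0.1]
width: 87.6
t 25.575 p [ 477.3 -156.4  193.7] F [0.3 0.  0.1] 
R [[0.024, -1.0, -0.003], [-1.0, -0.024, 0.001], [-0.001, 0.003, -1.0]] corner [ 467.3 -156.6  193.8]
0.75 (array([248.5, 268.1]), array([128.1, 120.9]), 47.5) z [ 96. 107.]
0.59 (array([567.4, 119. ]), array([122.5, 148.8]), 2.6) z [ 96. 106.]
0.51 (array([ 601.1, -103.9]), array([64.3, 48.8]), 0.6) z [ 96. 107.]
(array([247. , 253.2]), array([149.7, 131.4]), 46.9) [ 95. 101.]
(array([571.4, 116. ]), array([125.5, 157. ]), 0.6) [ 95. 102.]
(array([ 578.5, -155.8]), array([125.5, 153.6]), 1.6) [ 96. 102.]
```

```bash
python3 -m inch '[{"tx":0,"ty":0,"tz":5,"ax":0,"ay":0,"az":0,"jaw":1},{"tx":0,"ty":0,"tz":5,"ax":0,"ay":0,"az":0,"jaw":1},{"tx":0,"ty":0,"tz":3,"ax":0,"ay":0,"az":0,"jaw":1},{"tx":0,"ty":-1,"tz":1.3,"ax":0,"ay":0,"az":0,"jaw":1},{"tx":0,"ty":-1,"tz":0,"ax":0,"ay":0,"az":0,"jaw":1},{"tx":0,"ty":-0.5,"tz":0,"ax":0,"ay":0,"az":0,"jaw":1},{"tx":0,"ty":-0.5,"tz":0,"ax":0,"ay":0,"az":0,"jaw":1},{"tx":0,"ty":-0.5,"tz":0,"ax":0,"ay":0,"az":0,"jaw":1},{"tx":0,"ty":-0.5,"tz":0,"ax":0,"ay":0,"az":0,"jaw":1},{"tx":0,"ty":-0.5,"tz":0,"ax":0,"ay":0,"az":0,"jaw":1},{"tx":0,"ty":-0.5,"tz":0,"ax":0,"ay":0,"az":0,"jaw":1}]'; python3 st.py;python3 - <<'E'
from h import *
save('scene','s8.png')
E
```

```text
t: 27.15
ee_pos: [530.9, -155.5, 50.8]
orientation: [2.249, -2.193, 0.0]
ft_force: [-4.4, -1.0, 3.3]
width: 87.9
t 27.15 p [ 530.9 -155.5   50.8] F [-4.4 -1.   3.3] 
R [[0.025, -1.0, 0.0], [-1.0, -0.025, -0.0], [0.0, -0.0, -1.0]] corner [ 520.9 -155.8   50.8]
```

View pics/s8.png

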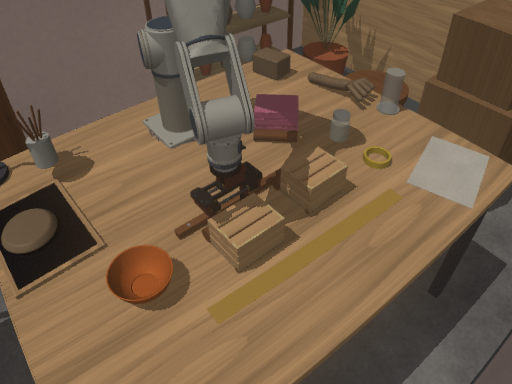

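The right crate (245,233) is sliding flat away from the stop and the left one is still at the stop. I'll keep pushing.

```bash
python3 -m inch '[{"tx":0,"ty":-0.5,"tz":0,"ax":0,"ay":0,"az":0,"jaw":1},{"tx":0,"ty":-0.5,"tz":0,"ax":0,"ay":0,"az":0,"jaw":1},{"tx":0,"ty":-0.5,"tz":0,"ax":0,"ay":0,"az":0,"jaw":1},{"tx":0,"ty":-0.5,"tz":0,"ax":0,"ay":0,"az":0,"jaw":1},{"tx":0,"ty":-0.5,"tz":0,"ax":0,"ay":0,"az":0,"jaw":1},{"tx":0,"ty":-0.5,"tz":0,"ax":0,"ay":0,"az":0,"jaw":1},{"tx":0,"ty":-0.5,"tz":0,"ax":0,"ay":0,"az":0,"jaw":1},{"tx":0,"ty":-0.5,"tz":0,"ax":0,"ay":0,"az":0,"jaw":1},{"tx":0,"ty":-0.5,"tz":0,"ax":0,"ay":0,"az":0,"jaw":1},{"tx":0,"ty":-0.5,"tz":0,"ax":0,"ay":0,"az":0,"jaw":1},{"tx":0,"ty":-0.3,"tz":0,"ax":0,"ay":0,"az":0,"jaw":1},{"tx":0,"ty":0,"tz":0,"ax":0,"ay":0,"az":0,"jaw":1}]'; python3 st.py;cat >fin.py <<'E'
from h import *
im,d=save('scene','fin.png');P=cloud('scene',d)
for m in masks_of('scene','crate_a')[:4]:
    k=m['pixels']&(P[...,2]>92);k=cv2.morphologyEx(k.astype(np.uint8),cv2.MORPH_OPEN,np.ones((3,3)))>0
    if k.sum()>50: print(rep(rect('scene',k,100)),np.nanpercentile(P[k][:,2],[5,95]).round())
    q=P[m['pixels']&(P[...,2]>15)&(P[...,2]<85)&(P[...,0]>560)]
    if len(q)>50: print('  far face x',np.percentile(q[:,0],[50,80,95]).round(1))
E
python3 fin.py; python3 cr.py
```

```text
t: 28.7
ee_pos: [584.3, -154.3, 50.9]
orientation: [-2.249, 2.193, -0.002]
ft_force: [-0.8, 0.0, -0.2]
width: 88.0
t 28.7 p [ 584.3 -154.3   50.9] F [-0.8  0.  -0.2] 
R [[0.025, -1.0, 0.001], [-1.0, -0.025, -0.0], [0.0, -0.001, -1.0]] corner [ 574.3 -154.5   50.9]
(array([ 660.1, -154.7]), array([125.4, 155. ]), 1.5) [ 96. 102.]
  far face x [715.8 718.4 719.6]
(array([571.5, 115.2]), array([124.8, 157.1]), 1.8) [ 96. 102.]
  far face x [625.5 628.9 630. ]
(array([260.2, 265.3]), array([114.1, 125. ]), 50.5) [ 95. 101.]
0.66 (array([567.8, 119. ]), array([121.6, 148.9]), 2.6) z [ 95. 107.]
0.61 (array([680.6, -95.1]), array([68.9, 32.9]), 0.6) z [ 96. 106.]
0.57 (array([239.6, 257.4]), array([150.8, 122.1]), 47.1) z [ 95. 106.]
```

```bash
python3 -m inch '[{"tx":0,"ty":-0.4,"tz":0,"ax":0,"ay":0,"az":0,"jaw":1},{"tx":0,"ty":-0.4,"tz":0,"ax":0,"ay":0,"az":0,"jaw":1},{"tx":0,"ty":-0.3,"tz":0,"ax":0,"ay":0,"az":0,"jaw":1},{"tx":0,"ty":0,"tz":0,"ax":0,"ay":0,"az":0,"jaw":1},{"tx":0,"ty":1,"tz":0,"ax":0,"ay":0,"az":0,"jaw":1},{"tx":0,"ty":2,"tz":-2,"ax":0,"ay":0,"az":0,"jaw":1},{"tx":0,"ty":3,"tz":-5,"ax":0,"ay":0,"az":0,"jaw":1},{"tx":0,"ty":5,"tz":-3,"ax":0,"ay":0,"az":0,"jaw":1},{"tx":0,"ty":5,"tz":-3,"ax":0,"ay":0,"az":0,"jaw":1},{"tx":0,"ty":0,"tz":0,"ax":0,"ay":0,"az":0,"jaw":1}]'; python3 st.py; python3 fin.py; python3 cr.py
```

```text
t: 30.15
ee_pos: [432.5, -158.0, 182.6]
orientation: [-2.247, 2.194, -0.004]
ft_force: [0.4, 0.1, -0.4]
width: 87.8
t 30.15 p [ 432.5 -158.   182.6] F [ 0.4  0.1 -0.4] 
R [[0.024, -1.0, 0.003], [-1.0, -0.024, -0.001], [0.001, -0.003, -1.0]] corner [ 422.5 -158.2  182.6]
(array([246.9, 253.8]), array([149.5, 130.2]), 46.6) [ 95. 101.]
(array([ 672.1, -154. ]), array([123.8, 152.7]), 1.1) [ 96. 101.]
  far face x [726.8 729.2 730.5]
(array([570.9, 116.2]), array([126. , 157.9]), 1.4) [ 96. 102.]
  far face x [625.6 628.8 630.1]
(array([432.3, 379.7]), array([53.5, 61.5]), 41.3) [ 94. 102.]
0.82 (array([567.4, 119. ]), array([122.4, 148.8]), 2.6) z [ 95. 106.]
0.78 (array([ 666.9, -152.8]), array([119.7, 149.3]), 1.3) z [ 95. 106.]
0.56 (array([247. , 266.5]), array([132.4, 120.9]), 47.5) z [ 96. 106.]
```

View pics/fin.png

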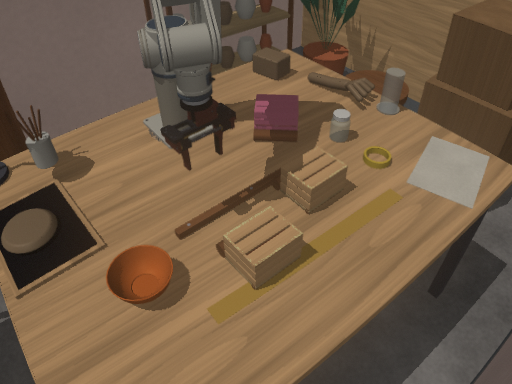

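View pics/topx.png

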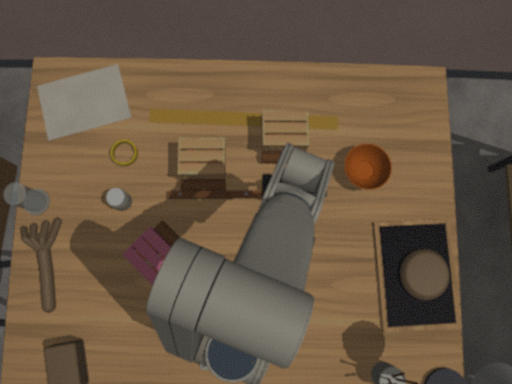

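The stamped crate (263,245 in the scene view) stands flat. Its far edge is at x ≈ 727, at the middle of the tape (702 to 752), and the left crate stands at the stop. I'll hand the job in.

```bash
python3 -c "from workcell import ctrl; print(ctrl.close_job())"
```

```text
the job is handed in; nothing more can be done
None
```

I tipped both crates in order, left then right, and pushed the stamped one, which was the right crate, to the dispatch line. I handed the job in at about 30 s; the hand-in gives no verdict.

- **Tipping:** each crate went to about 80°. Arm position and camera depth agreed within 0.3°. Each was looked at and lowered flat again. The left underside is bare board; the right one shows the ring with the star.
- **Placing:** the lower far edge of the right crate lies at x ≈ 727 mm, about the middle of the tape (702 to 752 mm there). The left crate stands flat at the stop.
- **Bystanders:** in the last pictures the bowl, jar, tape roll and pink crate show no change. The robot is clear of everything, with the wrist force near zero.

**Checks that failed or disagreed:**
- **Lowering force:** both times, between about 55° and 27°, the fingertips stuck to the crate face by friction. The wrist force rose to about 26 N before easing off.
- **Stamp detector:** the stamp-finding network never reported the real stamp and gave false hits on the crates and other spots. I judged the stamp from the pictures.
- **Camera offset:** the scene camera put crate tops about 5 mm further in x than the top camera. I used the top camera and the finger contact position instead.
- **Left crate angle:** the top camera read it at 2.6° in the last view and the scene camera at 1.4°. It read 1.2° before tipping, so it may have turned by about a degree.

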